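# Find the key that unlocks the culture box

### The job

The culture box is locked and nobody marked which of the two keys on the dark rail fits: try them one at a time (push the key fully in, then turn it clockwise) until one turns the red latch a full quarter turn open. A key that does not fit goes back to hang on the dark rail; pull out the one that works, leaving the latch open, and set it aside hanging on the yellow holder, the other one staying on the dark rail. Do not shift or tip the jars or the bottle.

Things in the scene. Friction and masses are not known exactly. Their poses are not given: they have to be found in the camera images.
- key_a_bow (a point): Red key, 113 mm long, hanging upright, blade down. Point: centre of its flat plastic bow, 70 mm wide (x), 12 mm thick (y), 50 mm tall (z, up), 25 mm above the bow's underside (shoulder), 88 mm above the tip. About 0.1 kg. Pinch the bow's two flat faces from above. Half a turn about z makes no difference. Which key fits the lock is unknown and changes from start to start.
- key_b_bow (a point): Blue key, same sizes and axes as the red one; centre of its bow.
- key_a_tip (a point): Tip of the red key's steel blade, 63 mm below the shoulder. Both blades: round shank 8 mm thick, with flat bits in the plane of the bow, 30 mm wide (x) and 6 mm thick (y), from 11 mm below the shoulder down, and a wedge tip 20 mm wide. They differ only in where a bit is left out.
- lock_face (a point): Centre of the keyhole on the level top (110 mm above the table) of the lock housing, 80 x 80 mm. z up: the lock's axis. The keyhole is a cross of two slots along x and y, each 36 mm long, 11 mm wide. Latch shut: a key goes in only with its bow along x. Latch open: it comes out only with its bow along y. Between those it cannot be pulled out.
- key_home (a point): Where the bow's centre is when a key is fully in: on the lock's axis, 25 mm above the lock face, the shoulder on the face. A key drops in freely to 8 mm short of that; the rest is pushed in against a spring (3 N rising to 7 N). Only fully in, held down, can it be turned, clockwise seen from above. A wrong key goes in as well but jams at about 0.2 rad; turn it back and pull it out.
- chest: White and grey culture box with its lock housing, fixed. Origin: on the table under the lock's axis, axes as lock_face. The box (174 x 226 mm, 88 mm tall) stands on the +x side, from 38 to 212 mm from the origin.
- latch (a joint): Angle (rad) of the lock's brass core with the red latch tongue, which reaches 83 mm from the lock's axis: 0 shut, tongue along +x of lock_face over the box lid; grows clockwise seen from above to 1.57, open, tongue along -y. The core follows the key with up to 0.12 rad of play and stays where it is left. Only one of the two keys turns it past 0.3.
- key_rail_mid (a point): The dark steel key rail, fixed: two parallel level bars, each 190 mm long (along y of this point) and 12 mm wide, with a 44 mm gap between them (along x). Point: middle of the gap, level with the bars' tops, 85 mm above the table. Keys hang with the blade in the gap and the shoulder across both bars (bow along x, its centre 25 mm above the bars' tops). Both keys start here, 60 mm or more apart.
- holder_mid (a point): The yellow key holder, fixed: the same as the key rail but painted yellow and with bars only 110 mm long (along y of this point). This point is the middle of its gap, level with the bars' tops, 85 mm above the table. Empty at the start.
- jar_1: Jar with a brown filling and steel lid, 72 mm across, 90 mm tall; origin at the centre of its underside. Bystander.
- jar_2: Amber jar with a steel lid, 72 mm across, 90 mm tall; origin at the centre of its underside. Bystander.
- bottle: Glass bottle with a blue cap, 80 mm across, 170 mm tall; origin at the centre of its underside. Bystander.
There are look-alikes about, which are no part of the job. Leave any brown or purple look-alike of the part that bears key_rail_mid alone.

How it is judged:
By the outcome, as a careful person would: the job done as asked, in the order asked, and still so for the second after the job is handed in, with the robot touching nothing.
It also fails if it takes over 72 s, if anything falls off the work surface, if the arm or the gripper's body presses on something with over 40 N, if the wrist force passes 120 N, or if a joint passes its speed limit or range.

### The arm

A 7-joint arm with a two-finger parallel gripper is mounted at the origin on the work surface. World frame = base frame: x ahead of the robot, y to its left, z up, the work surface at z = 0. Lengths are in m, angles in rad, forces in N, time in s.
With the tool pointing down it reaches from about 0.4 to 0.85 m from the base axis. Payload 10.4 kg.
Tool frame: the origin (TCP) lies between the finger pads; the fingertips stand tip_extent ahead of it and the grasp point (between the pads) lies 2 mm behind it (tip_extent is the distance from the TCP to the fingertips, in m); z points along the fingers, y is the direction in which the jaws open and shut (so a half turn about z gives the same grasp; the last joint's range is limited). The gripper opens to 87 mm and grips with 3 to 60 N. Pads are 19 mm wide; open, the fingers measure 117 mm over their backs; the gripper's body (75 mm by 190 mm) begins 51 mm behind the grasp point.
Start: joints at [-1.26, 0.332, -0.065, 1.46, 0.022, 1.35, -0.088], TCP at [0.205, 0.591, 0.206] pointing down, gripper open.
Joint ranges: [-2.6, 2.6], [-0.5, 2.12], [-1.47, 1.34], [0.16, 2.42], [-1.27, 4.41], [0.06, 2.06], [-2.6, 2.6]. Speed limits (rad/s): [2.22, 2.22, 2.79, 2.79, 3.14, 3.14, 3.14].

### API

Orientations are given as a unit quaternion [x, y, z, w].
In Python, from bench import read_state, camera, camera_params, close_job, tip_extent gives the robot as it stands. The module is installed in compiled form; this text tells all that it offers.
- The arm moves only by the tool send_rows, never from a script. Its argument "steps" is a list of rows, each a list of 7 numbers: the turn, a rotation vector about the tool's x, y, z in degrees, then the shift along the tool's x, y, z in m, then the gripper's target within -1 to 1 (shut at 1, half-way at 0, fully open at -1). In form: [[ax, ay, az, x, y, z, jaw], ...]. A call has exactly 10 rows; each row shifts and turns the pose as measured when the row begins, along the tool's axes as they then stand; what a row does not reach is not made up. A row lasts 1/10 s, in which the tool goes at most 50 mm and 8.59 degrees, less where a joint would pass 70% of its speed; a pose out of reach is approached as far as the arm can. A call with a gripper value outside its range is refused whole. The fingers move at their own pace and stop on an object; "force" is the grip in N (left out, the last holds). Time passes only in rows, so rows that do not move let the fingers close, or fill a call up. It gives the time, the measured TCP pose, the force and the opening at its end, in the units of the state.
- read_state(): the state, without advancing time (a new reading comes with each control period).
- camera(name): name is "scene" or "top" or "wrist"; returns (picture, depth): 400x640x3 uint8, blue, green, red; 400x640 float32, m along the optical axis (not along the pixel's ray), 0 where there is no reading.
- camera_params(name): a dict with "camera_matrix" (3x3 intrinsics, pixels), "world_from_camera" (4x4, takes a point from camera to world coordinates). Camera axes: x right, y down, z forward; pixel columns grow to the right and rows downward; lengths in m; the calibration is good to about 2 mm. A picture is of the moment at which its call begins: read the wrist's pose just before it. camera_params takes no time and is no camera call; for the wrist camera it gives the pose at the moment of the call.
- close_job(): hands the job in, once; it reports no verdict.
The state is a dict: "time": time; "joint_positions": joint angles; "joint_vel": joint speeds; "joint_torque": joint torques, N m; "ee_pos": TCP position; "eef_rot": TCP orientation; "ft_force": force on the tool from outside, world axes, zero at the start; "torque": the same for the moment, N m; "width": finger opening in m.
Only numpy, scipy, OpenCV 4.12 (cv2) and the standard library are available. Lean on these libraries where they do the work, as an engineer would, in place of code of your own. Each camera call takes 0.05 s, during which the arm holds its last target.

## Working session

There is one attempt and no reset: what is moved stays moved. The work goes in short steps, Python scripts to look and compute and a tool call to move; the robot and the scene stay as the last step left them, time stands still between calls to the robot, and variables do not carry over. Pictures are saved under pics/ and viewed, and the job is handed in when it is done.

Besides the shell and the picture viewer there is one more tool, called after "Emit:" as a command line: name --pt "numbers of a row" for each row, then --argument value for the rest. send_rows: Moves the arm, as the interface text tells. Its arguments: {"type":"object","properties":{"steps":{"type":"array"},"force":{"type":"number"}},"required":["steps"]}

```bash
mkdir -p pics; python3 - <<'E'
from bench import *
import cv2,numpy as np
s=read_state()
for k,v in s.items(): print(k,np.round(v,3))
print(tip_extent() if callable(tip_extent) else tip_extent)
for n in ["scene","top"]:
    im,d=camera(n); cv2.imwrite(f"pics/{n}0.png",im); np.save(f"{n}0.npy",d)
    p=camera_params(n); print(n,np.round(p["camera_matrix"],1).tolist(),np.round(p["world_from_camera"],3).tolist())
E
```

```text
time 0.0
joint_positions [-1.26   0.333 -0.065  1.461  0.022  1.35  -0.089]
joint_vel [ 0.     0.    -0.001 -0.001 -0.001 -0.     0.001]
joint_torque [-0.0000e+00 -6.2326e+01  2.5000e-02 -3.8990e+01 -6.1000e-02  4.0000e-02
  0.0000e+00]
ee_pos [0.205 0.59  0.205]
eef_rot [ 0.166  0.986 -0.001 -0.   ]
ft_force [ 0.574 -0.04   0.023]
torque [-0.026 -0.024  0.014]
width 0.087
0.017
scene [[441.6, 0.0, 316.4], [0.0, 441.6, 203.5], [0.0, 0.0, 1.0]] [[-0.826, 0.493, -0.273, 0.859], [0.563, 0.718, -0.409, 0.523], [-0.006, -0.491, -0.871, 1.242], [0.0, 0.0, 0.0, 1.0]]
top [[472.4, 0.0, 317.9], [0.0, 472.4, 203.1], [0.0, 0.0, 1.0]] [[0.009, -0.98, 0.2, 0.157], [-1.0, -0.009, 0.003, -0.022], [-0.001, -0.2, -0.98, 1.683], [0.0, 0.0, 0.0, 1.0]]
```

View pics/scene0.png

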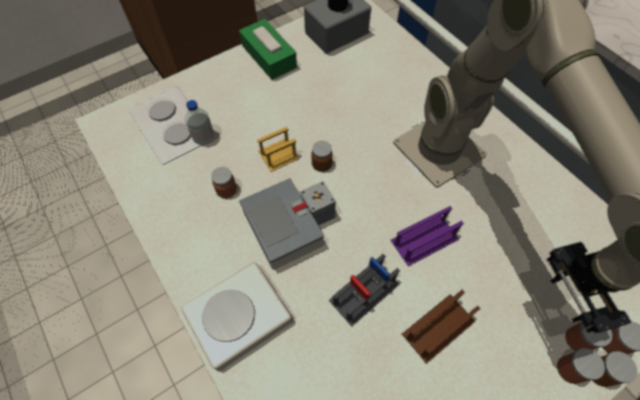

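View pics/top0.png

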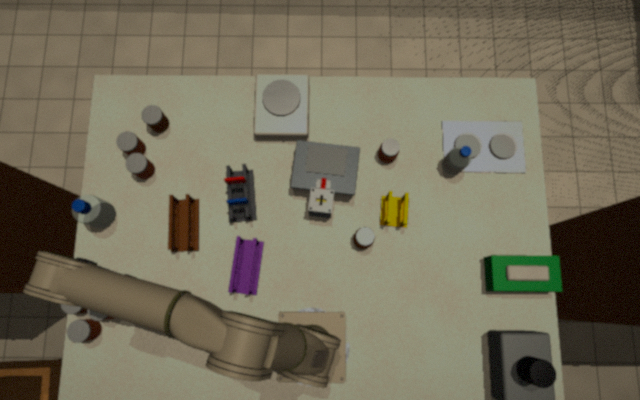

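The two pictures show these parts, with pixels from the top view:
- **Rail candidates:** dark (240,195), brown (184,222) and purple (246,265). The dark one carries the red (236,180) and blue (238,201) keys, so it is the rail meant.
- **Lock:** (321,198), with the red tongue pointing up, i.e. world +x.
- **Yellow holder:** (396,210).
- **Jars:** one near the lock at (363,238), one at (388,150).

I'll confirm with an enlarged crop and take coarse positions.

```bash
cat > h.py <<'E'
from bench import *
import cv2,numpy as np
from scipy.spatial.transform import Rotation as R
def ray(P,u,v,z):
    K=P["camera_matrix"];T=np.array(P["world_from_camera"])
    d=T[:3,:3]@np.linalg.inv(K)@np.array([u,v,1.]); o=T[:3,3]
    return o+d*(z-o[2])/d[2]
def pr():
    s=read_state(); r=R.from_quat(s["eef_rot"]); 
    print("t",round(s["time"],2),"pos",np.round(s["ee_pos"],4),"toolx",np.round(r.as_matrix()[:,0],3),"tooly",np.round(r.as_matrix()[:,1],3),"z",np.round(r.as_matrix()[:,2],3),"F",np.round(s["ft_force"],1),"T",np.round(s["torque"],2),"w",round(float(s["width"]),4),"q",np.round(s["joint_positions"],2))
    return s
E
python3 - <<'E'
from h import *
im=cv2.imread("pics/top0.png"); c=im[130:260,160:420]; cv2.imwrite("pics/top0c.png",cv2.resize(c,None,fx=3,fy=3,interpolation=cv2.INTER_CUBIC))
P=camera_params("top")
for n,(u,v,z) in dict(red=(236,180,.135),blue=(238,201,.135),lock=(321,200,.11),holder=(396,210,.085),jar=(363,235,.09),jar2=(388,148,.09),rail=(240,195,.085)).items(): print(n,ray(P,u,v,z).round(3))
E
```

```text
red [0.551 0.26  0.135]
blue [0.478 0.25  0.135]
lock [ 0.489 -0.028  0.11 ]
holder [ 0.462 -0.286  0.085]
jar [ 0.373 -0.172  0.09 ]
jar2 [ 0.683 -0.263  0.09 ]
rail [0.51  0.253 0.085]
```

View pics/top0c.png

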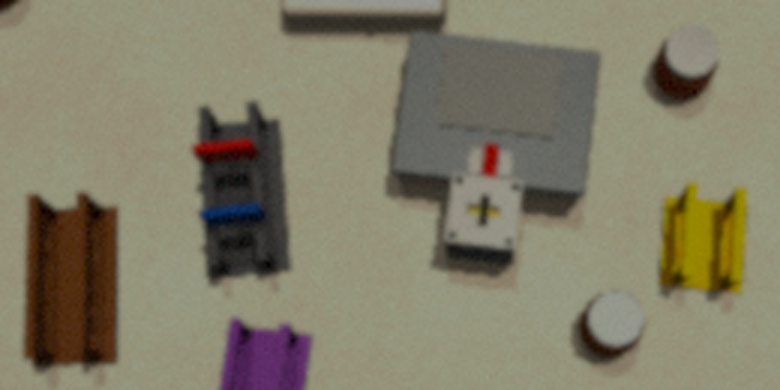

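```bash
cat >> h.py <<'E'
def plan(goal,az=None,n=10,jaw=-1,ax=None):
    """rows toward goal TCP with tool y heading az (deg) world, n equal rows"""
    s=read_state(); p=np.array(s["ee_pos"]); r=R.from_quat(s["eef_rot"]); m=r.as_matrix()
    cur=np.degrees(np.arctan2(m[1,1],m[0,1])); d=0 if az is None else (az-cur+180)%360-180
    tgt=R.from_euler('z',(cur+d),degrees=True)*R.from_matrix(np.array([[0,1,0],[1,0,0],[0,0,-1.]]))
    # tool y -> heading, z down
    tot=(r.inv()*tgt).as_rotvec(degrees=True)
    g=np.array(goal)
    print("dist",np.linalg.norm(g-p).round(4),"world d",(g-p).round(4),"rot",tot.round(2), "cur az",cur.round(2))
    for i in range(n):
        ri=r*R.from_rotvec(tot*i/n,degrees=True)
        t=ri.inv().apply((g-p)/n)
        print([round(float(x),1) for x in tot/n]+[round(float(x),4) for x in t]+[jaw])
E
python3 - <<'E'
from h import *
print(np.round(camera_params("wrist")["world_from_camera"],3)); pr()
plan([.46,.255,.30],0,10)
E
```

```text
[[ 0.328  0.904  0.273  0.13 ]
 [ 0.945 -0.314 -0.095  0.617]
 [-0.     0.289 -0.957  0.383]
 [ 0.     0.     0.     1.   ]]
t 0.1 pos [0.2046 0.5902 0.2051] toolx [-0.945  0.328 -0.   ] tooly [ 0.328  0.945 -0.001] z [-0.    -0.001 -1.   ] F [ 0.3 -0.1  0.1] T [-0.06 -0.   -0.05] w 0.0874 q [-1.26  0.33 -0.06  1.46  0.02  1.35 -0.09]
dist 0.4319 world d [ 0.2554 -0.3352  0.0949] rot [-6.000e-02  5.000e-02  7.088e+01] cur az 70.88
[-0.0, 0.0, 7.1, -0.0351, -0.0233, -0.0095, -1]
[-0.0, 0.0, 7.1, -0.0377, -0.0188, -0.0095, -1]
[-0.0, 0.0, 7.1, -0.0397, -0.014, -0.0095, -1]
[-0.0, 0.0, 7.1, -0.0412, -0.009, -0.0095, -1]
[-0.0, 0.0, 7.1, -0.042, -0.0038, -0.0095, -1]
[-0.0, 0.0, 7.1, -0.0421, 0.0014, -0.0095, -1]
[-0.0, 0.0, 7.1, -0.0416, 0.0066, -0.0095, -1]
[-0.0, 0.0, 7.1, -0.0405, 0.0116, -0.0095, -1]
[-0.0, 0.0, 7.1, -0.0388, 0.0165, -0.0095, -1]
[-0.0, 0.0, 7.1, -0.0364, 0.0212, -0.0095, -1]
```

Emit:
send_rows --pt "0 0 7.1 -0.036 -0.024 -0.0095 -1" --pt "0 0 7.1 -0.039 -0.019 -0.0095 -1" --pt "0 0 7.1 -0.041 -0.014 -0.0095 -1" --pt "0 0 7.1 -0.042 -0.009 -0.0095 -1" --pt "0 0 7.1 -0.043 -0.004 -0.0095 -1" --pt "0 0 7.1 -0.043 0.002 -0.0095 -1" --pt "0 0 7.1 -0.043 0.007 -0.0095 -1" --pt "0 0 7.1 -0.042 0.012 -0.0095 -1" --pt "0 0 7.1 -0.04 0.017 -0.0095 -1" --pt "0 0 7.1 -0.037 0.022 -0.0095 -1"

```text
time: 1.1
ee_pos: [0.4651, 0.2325, 0.2979]
eef_rot: [0.72, 0.694, -0.006, -0.0]
ft_force: [0.5, 0.6, -0.1]
width: 0.0872
```

```bash
python3 - <<'E'
from h import *
pr()
im,d=camera("wrist"); cv2.imwrite("pics/w1.png",im)
plan([.51,.255,.30],0,10)
E
```

```text
t 1.1 pos [0.4651 0.2325 0.2979] toolx [ 0.038  0.999 -0.008] tooly [ 0.999 -0.038 -0.008] z [-0.008 -0.007 -1.   ] F [ 0.5  0.6 -0.1] T [-0.02 -0.04 -0.02] w 0.0872 q [-0.86  0.06  0.33  1.59 -0.02  1.5  -0.57]
dist 0.05 world d [0.0401 0.0299 0.0002] rot [-0.26  0.49 -3.17] cur az -3.17
[-0.0, 0.0, -0.3, 0.0032, 0.0038, -0.0001, -1]
[-0.0, 0.0, -0.3, 0.0032, 0.0039, -0.0001, -1]
[-0.0, 0.0, -0.3, 0.0032, 0.0039, -0.0001, -1]
[-0.0, 0.0, -0.3, 0.0031, 0.0039, -0.0001, -1]
[-0.0, 0.0, -0.3, 0.0031, 0.0039, -0.0, -1]
[-0.0, 0.0, -0.3, 0.0031, 0.0039, -0.0, -1]
[-0.0, 0.0, -0.3, 0.0031, 0.0039, -0.0, -1]
[-0.0, 0.0, -0.3, 0.0031, 0.004, -0.0, -1]
[-0.0, 0.0, -0.3, 0.003, 0.004, -0.0, -1]
[-0.0, 0.0, -0.3, 0.003, 0.004, -0.0, -1]
```

View pics/w1.png

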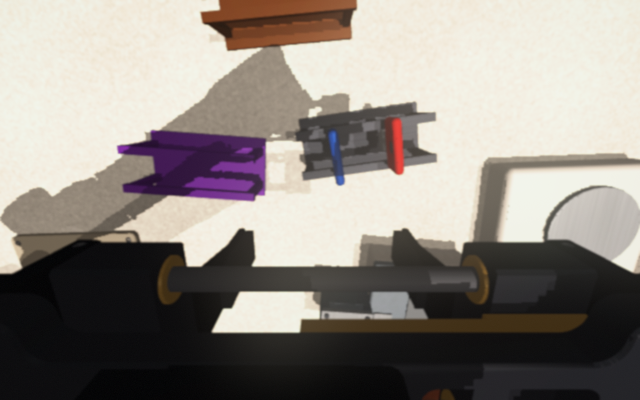

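The wrist view shows the dark rail at (368,140), with the blue key at (336,157) and the red key at (396,145). Purple is at (205,165) and brown at (280,20). Next I measure the keys and rail by colour mask.

```bash
python3 - <<'E'
from h import *
P=camera_params("wrist"); im=cv2.imread("pics/w1.png").astype(int)
_,d=camera("wrist")
b,g,r=im[...,0],im[...,1],im[...,2]
for n,m in dict(red=(r>120)&(g<70)&(b<70),blue=(b>110)&(r<60)&(g<110)).items():
    m=m.astype(np.uint8); m[240:]=0; m[:,:300]=0
    c=max(cv2.findContours(m,0,1)[0],key=cv2.contourArea); M=np.zeros_like(m); cv2.drawContours(M,[c],0,1,-1)
    v,u=np.nonzero(M); print(n,cv2.minAreaRect(c))
    z=d[v,u]; K=P["camera_matrix"];T=P["world_from_camera"]
    pc=np.stack([(u-K[0,2])/K[0,0]*z,(v-K[1,2])/K[1,1]*z,z,np.ones_like(z)])[:, z>0]
    w=(T@pc)[:3]; print(" z pct",np.percentile(w[2],[2,50,95]).round(4))
    top=w[:2,(w[2]>.13)&(w[2]<.14)]; c_=top.mean(1); ev=np.linalg.svd(top-c_[:,None],full_matrices=False)[0][:,0]
    pj=ev@(top-c_[:,None]); pn=np.array([-ev[1],ev[0]])@(top-c_[:,None]); print(" top centre",c_.round(4),"axis",np.degrees(np.arctan2(ev[1],ev[0])).round(1),"mid",(c_+ev*(pj.max()+pj.min())/2).round(4),"len",np.ptp(pj).round(4),"w",np.ptp(pn).round(4))
# dark rail bar tops: pts z 0.08-0.09
vv,uu=np.mgrid[90:200,290:445]; z=d[90:200,290:445]
pc=np.stack([(uu-K[0,2])/K[0,0]*z,(vv-K[1,2])/K[1,1]*z,z,np.ones_like(z)]).reshape(4,-1)
w=(T@pc)[:3]; s=(w[2]>.082)&(w[2]<.0875); q=w[:2,s].T
rc=cv2.minAreaRect(q.astype(np.float32)*1000); print("rail",rc,s.sum(), np.percentile(w[2][w[2]<.1],[80,90,95,99]))
cv2.imwrite("pics/w1c.png",cv2.resize(im[80:210,280:460].astype(np.uint8),None,fx=4,fy=4,interpolation=cv2.INTER_CUBIC))
E
```

```text
red ((397.36541748046875, 144.90472412109375), (54.1474494934082, 9.650959014892578), 86.00909423828125)
 z pct [-0.0014  0.1283  0.1344]
 top centre [0.5579 0.2644] axis 94.4 mid [0.5579 0.2644] len 0.0577 w 0.0064
blue ((332.5, 143.0), (24.0, 7.0), 90.0)
 z pct [0.0038 0.132  0.1343]
 top centre [0.4825 0.2677] axis 96.9 mid [0.4824 0.2679] len 0.029 w 0.0052
rail ((524.0778198242188, 263.44305419921875), (189.91937255859375, 68.18201446533203), 5.985110282897949) 2049 [0.00575181 0.08339285 0.08414901 0.08527153]
```

View pics/w1c.png

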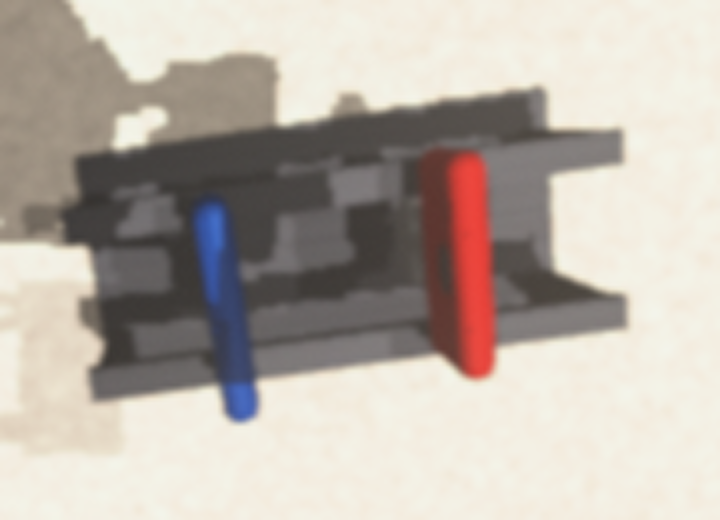

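Rail centre is (0.524, 0.263), its y axis is at 6°, and its footprint measures 190x68 mm, which matches. The red key is at (0.558, 0.265). I'll try red first.

```bash
python3 - <<'E'
from h import *
plan([.558,.2655,.17],6,6,-.1)
E
```

```text
dist 0.1616 world d [ 0.0898  0.0373 -0.1291] rot [-0.32  0.43 -8.65] cur az -2.65
[-0.1, 0.1, -1.4, 0.0071, 0.0148, 0.0214, -0.1]
[-0.1, 0.1, -1.4, 0.0067, 0.0149, 0.0214, -0.1]
[-0.1, 0.1, -1.4, 0.0063, 0.0151, 0.0214, -0.1]
[-0.1, 0.1, -1.4, 0.0059, 0.0152, 0.0214, -0.1]
[-0.1, 0.1, -1.4, 0.0055, 0.0153, 0.0215, -0.1]
[-0.1, 0.1, -1.4, 0.005, 0.0154, 0.0215, -0.1]
```

Emit:
send_rows --pt "-0.05 0.07 -1.4 0.007 0.015 0.021 -0.1" --pt "-0.05 0.07 -1.4 0.007 0.015 0.021 -0.1" --pt "-0.05 0.07 -1.4 0.006 0.015 0.021 -0.1" --pt "-0.05 0.07 -1.4 0.006 0.015 0.021 -0.1" --pt "-0.05 0.07 -1.4 0.0055 0.0155 0.0215 -0.1" --pt "-0.05 0.07 -1.4 0.005 0.0155 0.0215 -0.1" --pt "0 0 0 0 0 0 -0.1" --pt "0 0 0 0 0 0 -0.1" --pt "0 0 0 0 0 0 -0.1" --pt "0 0 0 0 0 0 -0.1" --force 40

```text
time: 2.2
ee_pos: [0.5591, 0.2685, 0.167]
eef_rot: [0.667, 0.745, -0.0, -0.001]
ft_force: [-0.3, 0.1, -0.1]
width: 0.0483
```

```bash
python3 - <<'E'
from h import *
pr()
im,d=camera("wrist"); cv2.imwrite("pics/w2.png",im)
plan([.558,.2655,.115],6,6,-.1)
E
```

```text
t 2.2 pos [0.5591 0.2685 0.167 ] toolx [-0.109  0.994  0.002] tooly [ 0.994  0.109 -0.002] z [-0.002  0.002 -1.   ] F [-0.3  0.1 -0.1] T [-0.12  0.03 -0.04] w 0.0483 q [-0.79  0.35  0.34  1.54 -0.12  1.27 -0.32]
dist 0.0523 world d [-0.0011 -0.003  -0.0522] rot [-0.11 -0.12  0.29] cur az 6.29
[-0.0, -0.0, 0.0, -0.0005, -0.0002, 0.0087, -0.1]
[-0.0, -0.0, 0.0, -0.0005, -0.0002, 0.0087, -0.1]
[-0.0, -0.0, 0.0, -0.0005, -0.0002, 0.0087, -0.1]
[-0.0, -0.0, 0.0, -0.0005, -0.0002, 0.0087, -0.1]
[-0.0, -0.0, 0.0, -0.0005, -0.0002, 0.0087, -0.1]
[-0.0, -0.0, 0.0, -0.0005, -0.0002, 0.0087, -0.1]
```

View pics/w2.png

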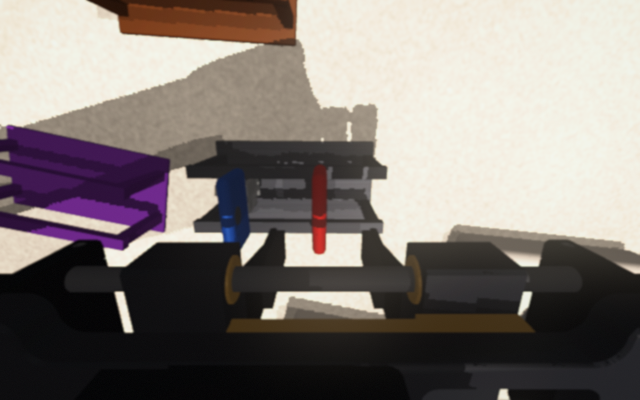

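The red key (319,210) is centred between the fingers (262–376), so I descend and grip.

Emit:
send_rows --pt "0 0 0 -0.0005 0 0.0087 -0.1" --pt "0 0 0 -0.0005 0 0.0087 -0.1" --pt "0 0 0 -0.0005 0 0.0087 -0.1" --pt "0 0 0 -0.0005 0 0.0087 -0.1" --pt "0 0 0 -0.0005 0 0.0087 -0.1" --pt "0 0 0 0 0 0.0087 -0.1" --pt "0 0 0 0 0 0 1" --pt "0 0 0 0 0 0 1" --pt "0 0 0 0 0 0 1" --pt "0 0 0 0 0 0 1" --force 40

```text
time: 3.25
ee_pos: [0.5591, 0.2659, 0.1114]
eef_rot: [0.667, 0.745, 0.001, -0.001]
ft_force: [0.3, 0.2, -0.4]
width: 0.0231
```

```bash
python3 - <<'E'
from h import *
pr()
im,d=camera("wrist"); cv2.imwrite("pics/w3.png",im)
E
```

```text
t 3.25 pos [0.5591 0.2659 0.1114] toolx [-0.109  0.994  0.003] tooly [ 0.994  0.109 -0.001] z [-0.001  0.003 -1.   ] F [ 0.3  0.2 -0.4] T [-0.06  0.03  0.03] w 0.0231 q [-0.78  0.39  0.33  1.61 -0.14  1.16 -0.31]
```

View pics/w3.png

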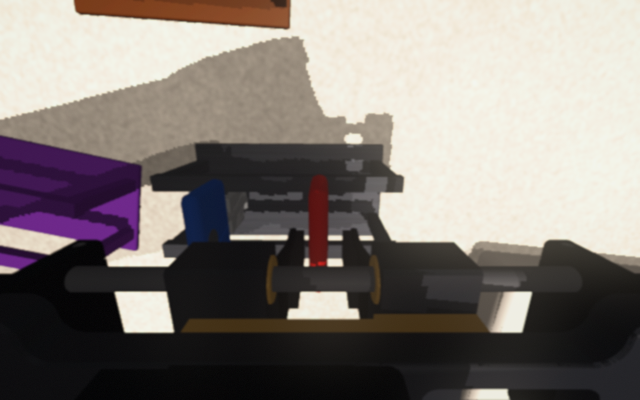

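The red key (318,215) is between the closing fingers, so I finish the close and lift.

Emit:
send_rows --pt "0 0 0 0 0 0 1" --pt "0 0 0 0 0 0 1" --pt "0 0 0 0 0 0 1" --pt "0 0 0 0 0 0 1" --pt "0 0 0 0 0 -0.01 1" --pt "0 0 0 0 0 -0.024 1" --pt "0 0 0 0 0 -0.024 1" --pt "0 0 0 0 0 -0.024 1" --pt "0 0 0 0 0 -0.024 1" --pt "0 0 0 0 0 -0.024 1" --force 40

```text
time: 4.3
ee_pos: [0.5574, 0.2645, 0.2461]
eef_rot: [0.667, 0.745, -0.002, -0.002]
ft_force: [1.5, 0.5, -2.1]
width: 0.011
```

```bash
python3 - <<'E'
from h import *
pr()
plan([.53,.07,.245],90,10,1)
E
```

```text
t 4.3 pos [0.5574 0.2645 0.2461] toolx [-0.109  0.994  0.   ] tooly [ 0.994  0.109 -0.006] z [-0.006 -0.    -1.   ] F [ 1.5  0.5 -2.1] T [-0.06  0.05 -0.01] w 0.011 q [-0.79  0.31  0.35  1.44 -0.11  1.42 -0.33]
dist 0.1964 world d [-0.0274 -0.1945 -0.0011] rot [ -0.24  -0.26 -83.75] cur az 6.25
[-0.0, -0.0, -8.4, -0.019, -0.0048, 0.0001, 1]
[-0.0, -0.0, -8.4, -0.0181, -0.0076, 0.0001, 1]
[-0.0, -0.0, -8.4, -0.0168, -0.0101, 0.0001, 1]
[-0.0, -0.0, -8.4, -0.0152, -0.0125, 0.0001, 1]
[-0.0, -0.0, -8.4, -0.0132, -0.0145, 0.0001, 1]
[-0.0, -0.0, -8.4, -0.0109, -0.0163, 0.0001, 1]
[-0.0, -0.0, -8.4, -0.0085, -0.0177, 0.0001, 1]
[-0.0, -0.0, -8.4, -0.0058, -0.0188, 0.0001, 1]
[-0.0, -0.0, -8.4, -0.003, -0.0194, 0.0001, 1]
[-0.0, -0.0, -8.4, -0.0001, -0.0196, 0.0001, 1]
```

```bash
python3 - <<'E'
from h import *
plan([.585,-.03,.26],90,10,1)
E
```

```text
dist 0.2961 world d [ 0.0276 -0.2945  0.0139] rot [ -0.24  -0.26 -83.75] cur az 6.25
[-0.0, -0.0, -8.4, -0.0296, -0.0005, -0.0014, 1]
[-0.0, -0.0, -8.4, -0.0292, -0.0048, -0.0014, 1]
[-0.0, -0.0, -8.4, -0.0282, -0.009, -0.0014, 1]
[-0.0, -0.0, -8.4, -0.0266, -0.013, -0.0014, 1]
[-0.0, -0.0, -8.4, -0.0244, -0.0167, -0.0014, 1]
[-0.0, -0.0, -8.4, -0.0217, -0.0201, -0.0014, 1]
[-0.0, -0.0, -8.4, -0.0186, -0.023, -0.0014, 1]
[-0.0, -0.0, -8.4, -0.015, -0.0255, -0.0014, 1]
[-0.0, -0.0, -8.4, -0.0111, -0.0274, -0.0014, 1]
[-0.0, -0.0, -8.4, -0.007, -0.0287, -0.0014, 1]
```

Emit:
send_rows --pt "0 0 -8.4 -0.03 -0.0005 -0.0014 1" --pt "0 0 -8.4 -0.029 -0.005 -0.0014 1" --pt "0 0 -8.4 -0.028 -0.009 -0.0014 1" --pt "0 0 -8.4 -0.027 -0.013 -0.0014 1" --pt "0 0 -8.4 -0.024 -0.017 -0.0014 1" --pt "0 0 -8.4 -0.022 -0.02 -0.0014 1" --pt "0 0 -8.4 -0.019 -0.023 -0.0014 1" --pt "0 0 -8.4 -0.015 -0.0255 -0.0014 1" --pt "0 0 -8.4 -0.011 -0.0275 -0.0014 1" --pt "0 0 -8.4 -0.007 -0.029 -0.0014 1"

```text
time: 5.3
ee_pos: [0.591, -0.0357, 0.2725]
eef_rot: [-0.02, 1.0, 0.004, 0.003]
ft_force: [0.4, 0.3, -0.9]
width: 0.0116
```

```bash
python3 - <<'E'
from h import *
pr()
im,d=camera("wrist"); cv2.imwrite("pics/w4.png",im); np.save("w4.npy",d); pr()
E
```

```text
t 5.3 pos [ 0.591  -0.0357  0.2725] toolx [-0.999 -0.041 -0.007] tooly [-0.041  0.999  0.007] z [ 0.007  0.007 -1.   ] F [ 0.4  0.3 -0.9] T [-0.    0.02  0.01] w 0.0116 q [-0.31  0.23  0.36  1.47 -0.09  1.45  1.66]
t 5.35 pos [ 0.5911 -0.0426  0.273 ] toolx [-0.999 -0.049 -0.008] tooly [-0.049  0.999  0.004] z [ 0.008  0.004 -1.   ] F [-1.3 -5.9 -0.6] T [-0.34  0.16  0.09] w 0.0114 q [-0.31  0.23  0.37  1.47 -0.09  1.45  1.68]
```

View pics/w4.png

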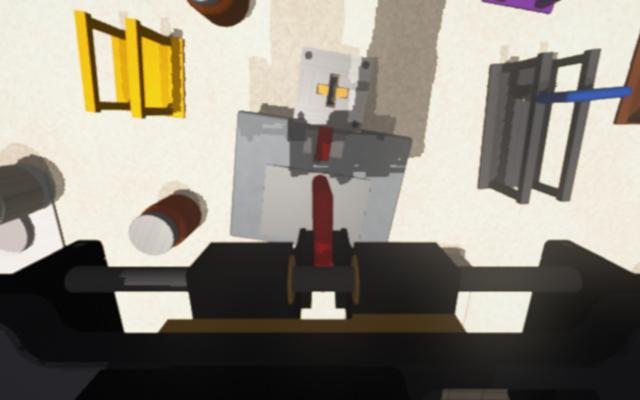

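The view shows the keyhole (333,90), the yellow holder (140,70) and the held red key (322,210). The arm was still settling, so I retake the picture with the camera pose read just before it.

```bash
python3 - <<'E'
from h import *
P=camera_params("wrist");pr()
im,d=camera("wrist"); cv2.imwrite("pics/w5.png",im); np.savez("w5.npz",d=d,K=P["camera_matrix"],T=P["world_from_camera"]); pr()
cv2.imwrite("pics/w5a.png",cv2.resize(im[30:180,220:420],None,fx=4,fy=4,interpolation=cv2.INTER_CUBIC))
cv2.imwrite("pics/w5b.png",cv2.resize(im[0:130,60:210],None,fx=4,fy=4,interpolation=cv2.INTER_CUBIC))
E
```

```text
t 5.35 pos [ 0.5911 -0.0426  0.273 ] toolx [-0.999 -0.049 -0.008] tooly [-0.049  0.999  0.004] z [ 0.008  0.004 -1.   ] F [-1.3 -5.9 -0.6] T [-0.34  0.16  0.09] w 0.0114 q [-0.31  0.23  0.37  1.47 -0.09  1.45  1.68]
t 5.4 pos [ 0.591  -0.0403  0.2728] toolx [-0.999 -0.034 -0.008] tooly [-0.034  0.999  0.005] z [ 0.008  0.005 -1.   ] F [ 0.9  0.2 -1.3] T [ 0.01  0.01 -0.01] w 0.011 q [-0.31  0.23  0.37  1.47 -0.09  1.45  1.66]
```

View pics/w5a.png

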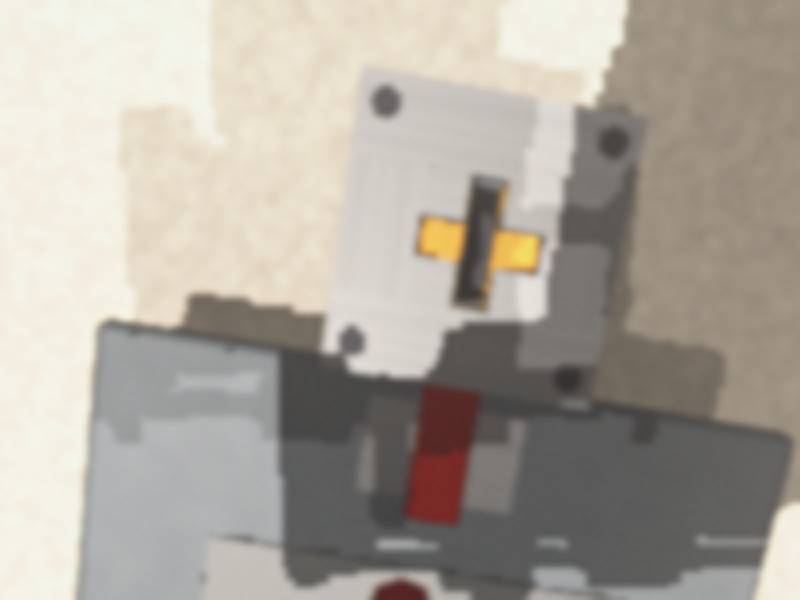

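View pics/w5b.png

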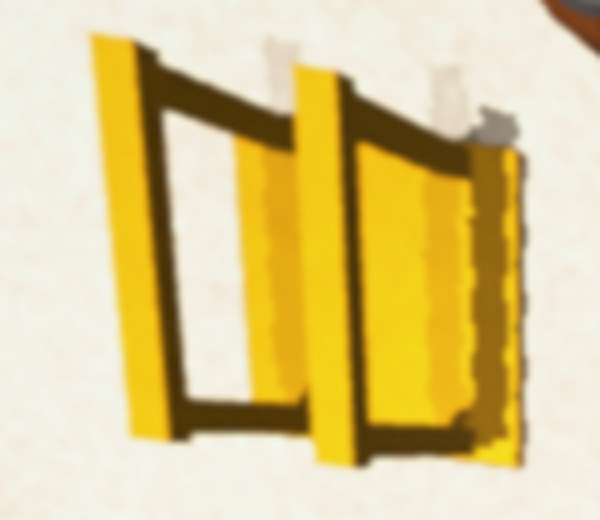

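```bash
python3 - <<'E'
from h import *
f=np.load("w5.npz"); P=dict(camera_matrix=f["K"],world_from_camera=f["T"])
def A(x,y,ox,oy,z): return ray(P,(x+.5)/4-.5+ox,(y+.5)/4-.5+oy,z)[:2]
h=[A(x,y,220,30,.11) for x,y in [(386,101),(613,142),(568,380),(351,340)]]
print("holes",np.round(h,4),"c",np.mean(h,0).round(4),"keyhole",A(480,244,220,30,.11).round(4))
dx=(h[2]+h[3]-h[0]-h[1]); dy=(h[0]+h[3]-h[1]-h[2]); print("lock x dir",np.degrees(np.arctan2(dx[1],dx[0])),np.degrees(np.arctan2(dy[1],dy[0]))," sizes",np.linalg.norm(dx)/2,np.linalg.norm(dy)/2)
L=[A(x,y,60,0,.085) for x,y in [(92,35),(137,40),(170,438),(132,438),(295,67),(340,72),(355,465),(318,462)]]
c=np.mean(L,0); v=(L[2]+L[3]+L[6]+L[7]-L[0]-L[1]-L[4]-L[5])/4; print("holder",c.round(4),"dir",np.degrees(np.arctan2(v[1],v[0])),"len",np.linalg.norm(v), "across",np.linalg.norm((np.mean(L[:4],0)-np.mean(L[4:],0))))
d=f["d"]; K=f["K"];T=f["T"]
vv,uu=np.mgrid[0:125,70:190]; z=d[0:125,70:190]
w=(T@np.stack([(uu-K[0,2])/K[0,0]*z,(vv-K[1,2])/K[1,1]*z,z,np.ones_like(z)]).reshape(4,-1))[:3]
s=(w[2]>.081)&(w[2]<.088); print("depth holder",cv2.minAreaRect((w[:2,s].T*1000).astype(np.float32)),s.sum())
vv,uu=np.mgrid[40:140,290:385]; z=d[40:140,290:385]
w=(T@np.stack([(uu-K[0,2])/K[0,0]*z,(vv-K[1,2])/K[1,1]*z,z,np.ones_like(z)]).reshape(4,-1))[:3]
s=(w[2]>.106)&(w[2]<.114); print("depth lock",cv2.minAreaRect((w[:2,s].T*1000).astype(np.float32)),s.sum(),np.median(w[2][s]))
# held red key: top points
im=cv2.imread("pics/w5.png").astype(int); m=(im[...,2]>70)&(im[...,1]<40)&(im[...,0]<40); m[:165]=0; m[270:]=0; m[:,:295]=0; m[:,350:]=0
v,u=np.nonzero(m); z=d[v,u]; w=(T@np.stack([(u-K[0,2])/K[0,0]*z,(v-K[1,2])/K[1,1]*z,z,np.ones_like(z)]))[:3]
print("key z",np.percentile(w[2],[1,50,90,99]).round(4)); s=(w[2]>np.percentile(w[2],99)-.006)
t=w[:2,s]; c=t.mean(1);ev=np.linalg.svd(t-c[:,None],full_matrices=False)[0][:,0];print(c,np.degrees(np.arctan2(ev[1],ev[0])),np.ptp(ev@t),t[0].min(),t[0].max(),s.sum())
print("all x range",w[0].min(),w[0].max()); pr()
E
```

```text
holes [[ 0.4532 -0.0554]
 [ 0.4603  0.0077]
 [ 0.5244  0.0009]
 [ 0.5162 -0.0629]] c [ 0.4885 -0.0274] keyhole [ 0.4884 -0.0273]
lock x dir -6.404963319071049 -96.88041525148775  sizes 0.06398098223377909 0.06388409173070482
holder [ 0.4714 -0.29  ] dir -5.19926055302218 len 0.10795403728285512 across 0.055923017405054995
depth holder ((471.1392822265625, -292.2250671386719), (70.3560791015625, 110.42970275878906), 84.54981231689453) 2359
depth lock ((488.3907165527344, -27.83565902709961), (80.33182525634766, 80.21368408203125), 83.4966049194336) 4755 0.10897203140935519
key z [0.2632 0.2944 0.2956 0.3708]
[ 0.54117509 -0.04495394] -176.7536211790016 0.04786985827808543 0.5103807659041961 0.5581923341992274 20
all x range 0.5103807659041961 0.6044686740296666
t 5.4 pos [ 0.591  -0.0403  0.2728] toolx [-0.999 -0.034 -0.008] tooly [-0.034  0.999  0.005] z [ 0.008  0.005 -1.   ] F [ 0.9  0.2 -1.3] T [ 0.01  0.01 -0.01] w 0.011 q [-0.31  0.23  0.37  1.47 -0.09  1.45  1.66]
```

```bash
python3 - <<'E'
from h import *
f=np.load("w5.npz");d=f["d"]; K=f["K"];T=f["T"]
im=cv2.imread("pics/w5.png").astype(int); m=(im[...,2]>70)&(im[...,1]<50)&(im[...,0]<50); m[:165]=0; m[290:]=0; m[:,:295]=0; m[:,350:]=0
v,u=np.nonzero(m); z=d[v,u]; w=(T@np.stack([(u-K[0,2])/K[0,0]*z,(v-K[1,2])/K[1,1]*z,z,np.ones_like(z)]))[:3]
s=(w[2]>.2)&(w[2]<.31); w=w[:,s]
tcp=np.array([.5911,-.0426,.273]); m_=np.array([[-.999,-.049,0],[-.049,.999,0]])
l=m_[:,:2]@(w[:2]-tcp[:2,None])
print("n",s.sum())
for lo in np.arange(.24,.31,.006):
    k=(w[2]>=lo)&(w[2]<lo+.006)
    if k.sum()>3: print(round(lo,3),k.sum(),"tx",np.percentile(l[0,k],[0,2,50,98,100]).round(4),"ty",np.percentile(l[1,k],[5,50,95]).round(4))
pr()
E
```

```text
n 1502
0.252 7 tx [0.036  0.036  0.0361 0.0366 0.0367] ty [-0.0039 -0.0013  0.0006]
0.258 20 tx [0.0352 0.0353 0.0362 0.0368 0.0368] ty [-0.0049 -0.0017  0.0015]
0.264 24 tx [0.0353 0.0353 0.0362 0.0368 0.0369] ty [-0.0052 -0.0019  0.0021]
0.27 28 tx [0.035  0.0353 0.0363 0.0369 0.037 ] ty [-0.0049 -0.0016  0.0027]
0.276 37 tx [0.0345 0.0349 0.0363 0.037  0.0371] ty [-0.005  -0.0006  0.0027]
0.282 34 tx [0.0346 0.0348 0.0363 0.037  0.0371] ty [-0.0045 -0.0009  0.0033]
0.288 477 tx [-0.0137 -0.0114  0.0202  0.0365  0.0371] ty [-0.0048  0.0018  0.0055]
0.294 871 tx [-0.012  -0.0107  0.0113  0.0339  0.0357] ty [-0.0036 -0.      0.0041]
0.3 4 tx [-0.0072 -0.0072 -0.0065 -0.0056 -0.0055] ty [0.0059 0.0059 0.0059]
t 5.4 pos [ 0.591  -0.0403  0.2728] toolx [-0.999 -0.034 -0.008] tooly [-0.034  0.999  0.005] z [ 0.008  0.005 -1.   ] F [ 0.9  0.2 -1.3] T [ 0.01  0.01 -0.01] w 0.011 q [-0.31  0.23  0.37  1.47 -0.09  1.45  1.66]
```

```bash
python3 - <<'E'
from h import *
plan([.49,-.0277,.215],83.5,6,1)
E
```

```text
dist 0.1171 world d [-0.101   0.0126 -0.0578] rot [0.29 0.42 8.46] cur az 91.96
[0.0, 0.1, 1.4, 0.0168, 0.0026, 0.0095, 1]
[0.0, 0.1, 1.4, 0.0169, 0.0022, 0.0095, 1]
[0.0, 0.1, 1.4, 0.0169, 0.0018, 0.0096, 1]
[0.0, 0.1, 1.4, 0.0169, 0.0014, 0.0096, 1]
[0.0, 0.1, 1.4, 0.017, 0.001, 0.0096, 1]
[0.0, 0.1, 1.4, 0.017, 0.0006, 0.0096, 1]
```

Emit:
send_rows --pt "0.05 0.07 1.4 0.017 0.0026 0.0095 1" --pt "0.05 0.07 1.4 0.017 0.0022 0.0095 1" --pt "0.05 0.07 1.4 0.017 0.0018 0.0096 1" --pt "0.05 0.07 1.4 0.017 0.0014 0.0096 1" --pt "0.05 0.07 1.4 0.017 0.001 0.0096 1" --pt "0.05 0.07 1.4 0.017 0.0006 0.0096 1" --pt "0 0 0 0 0 0 1" --pt "0 0 0 0 0 0 1" --pt "0 0 0 0 0 0 1" --pt "0 0 0 0 0 0 1"

```text
time: 6.4
ee_pos: [0.4879, -0.0258, 0.2191]
eef_rot: [0.065, 0.998, 0.001, 0.003]
ft_force: [0.1, 0.4, -0.4]
width: 0.0112
```

```bash
python3 - <<'E'
from h import *
pr()
im,d=camera("scene"); cv2.imwrite("pics/s2.png",cv2.resize(im[150:250,230:400],None,fx=4,fy=4,interpolation=cv2.INTER_CUBIC))
plan([.49,-.0277,.215],83.5,3,1)
E
```

```text
t 6.4 pos [ 0.4879 -0.0258  0.2191] toolx [-0.992  0.129 -0.007] tooly [0.129 0.992 0.002] z [ 0.007  0.001 -1.   ] F [ 0.1  0.4 -0.4] T [ 0.06 -0.07 -0.03] w 0.0112 q [-0.37  0.    0.34  1.81 -0.    1.32  1.41]
dist 0.0049 world d [ 0.0021 -0.0019 -0.0041] rot [ 0.13  0.4  -0.92] cur az 82.58
[0.0, 0.1, -0.3, -0.0008, -0.0005, 0.0014, 1]
[0.0, 0.1, -0.3, -0.0008, -0.0005, 0.0014, 1]
[0.0, 0.1, -0.3, -0.0008, -0.0005, 0.0014, 1]
```

View pics/s2.png

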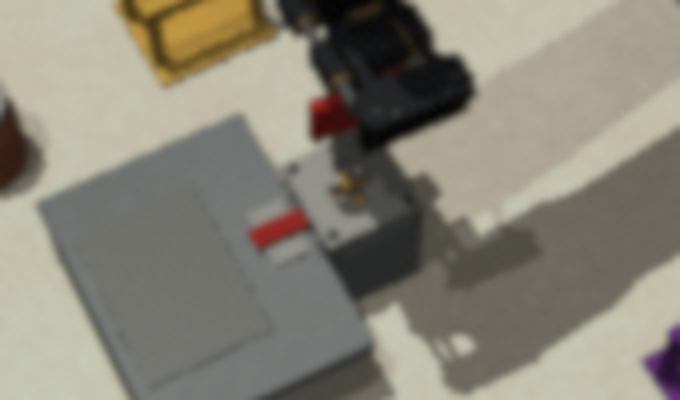

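The key hangs just above the keyhole, in line with the slot. Next I correct the offset and ease the tip in.

Emit:
send_rows --pt "0.05 0.2 -0.5 -0.0012 -0.0008 0.0014 1" --pt "0.05 0.2 -0.4 -0.0012 -0.0008 0.0014 1" --pt "0 0 0 0 0 0.001 1" --pt "0 0 0 0 0 0 1" --pt "0 0 0 0 0 0 1" --pt "0 0 0 0 0 0 1" --pt "0 0 0 0 0 0 1" --pt "0 0 0 0 0 0 1" --pt "0 0 0 0 0 0 1" --pt "0 0 0 0 0 0 1"

```text
time: 7.45
ee_pos: [0.4911, -0.0282, 0.215]
eef_rot: [0.056, 0.998, -0.0, -0.0]
ft_force: [0.2, -0.1, -1.2]
width: 0.0113
```

```bash
python3 - <<'E'
from h import *
pr()
plan([.49,-.0277,.18],83.5,6,1)
E
```

```text
t 7.45 pos [ 0.4911 -0.0282  0.215 ] toolx [-0.994  0.113  0.001] tooly [ 0.113  0.994 -0.   ] z [-0.001 -0.    -1.   ] F [ 0.2 -0.1 -1.2] T [ 0.03 -0.01  0.  ] w 0.0113 q [-0.37  0.02  0.34  1.81 -0.01  1.32  1.43]
dist 0.035 world d [-0.0011  0.0005 -0.035 ] rot [-0.01 -0.05  0.03] cur az 83.53
[-0.0, -0.0, 0.0, 0.0002, 0.0001, 0.0058, 1]
[-0.0, -0.0, 0.0, 0.0002, 0.0001, 0.0058, 1]
[-0.0, -0.0, 0.0, 0.0002, 0.0001, 0.0058, 1]
[-0.0, -0.0, 0.0, 0.0002, 0.0001, 0.0058, 1]
[-0.0, -0.0, 0.0, 0.0002, 0.0001, 0.0058, 1]
[-0.0, -0.0, 0.0, 0.0002, 0.0001, 0.0058, 1]
```

Emit:
send_rows --pt "0 0 0 0.0003 0.0002 0.004 1" --pt "0 0 0 0.0003 0.0002 0.004 1" --pt "0 0 0 0.0003 0 0.004 1" --pt "0 0 0 0 0 0.004 1" --pt "0 0 0 0 0 0.004 1" --pt "0 0 0 0 0 0.004 1" --pt "0 0 0 0 0 0.004 1" --pt "0 0 0 0 0 0.004 1" --pt "0 0 0 0 0 0 1" --pt "0 0 0 0 0 0 1"

```text
time: 8.45
ee_pos: [0.4916, -0.0257, 0.1816]
eef_rot: [0.056, 0.998, 0.001, 0.001]
ft_force: [-0.0, 1.6, -0.4]
width: 0.0113
```

```bash
python3 - <<'E'
from h import *
pr()
plan([.49,-.0277,.145],83.5,7,1)
E
```

```text
t 8.45 pos [ 0.4916 -0.0257  0.1816] toolx [-0.994  0.111 -0.002] tooly [0.111 0.994 0.003] z [ 0.003  0.003 -1.   ] F [-0.   1.6 -0.4] T [ 0.6  -0.03 -0.06] w 0.0113 q [-0.37  0.04  0.34  1.86 -0.02  1.24  1.44]
dist 0.0367 world d [-0.0016 -0.002  -0.0366] rot [0.16 0.14 0.11] cur az 83.61
[0.0, 0.0, 0.0, 0.0002, -0.0003, 0.0052, 1]
[0.0, 0.0, 0.0, 0.0002, -0.0003, 0.0052, 1]
[0.0, 0.0, 0.0, 0.0002, -0.0003, 0.0052, 1]
[0.0, 0.0, 0.0, 0.0002, -0.0003, 0.0052, 1]
[0.0, 0.0, 0.0, 0.0002, -0.0003, 0.0052, 1]
[0.0, 0.0, 0.0, 0.0002, -0.0003, 0.0052, 1]
[0.0, 0.0, 0.0, 0.0002, -0.0003, 0.0052, 1]
```

The tip is in with only 1.6 N of side force. I continue down with a small correction.

Emit:
send_rows --pt "0.1 0.1 0 0.0008 -0.0008 0.001 1" --pt "0 0 0 0.0006 -0.0008 0.004 1" --pt "0 0 0 0 0 0.005 1" --pt "0 0 0 0 0 0.005 1" --pt "0 0 0 0 0 0.005 1" --pt "0 0 0 0 0 0.005 1" --pt "0 0 0 0 0 0.005 1" --pt "0 0 0 0 0 0.004 1" --pt "0 0 0 0 0 0 1" --pt "0 0 0 0 0 0 1"

```text
time: 9.45
ee_pos: [0.4898, -0.0267, 0.1441]
eef_rot: [0.055, 0.998, 0.001, 0.0]
ft_force: [1.4, 2.8, 1.7]
width: 0.0111
```

```bash
python3 - <<'E'
from h import *
pr()
plan([.49,-.0277,.136],83.5,5,1)
E
```

```text
t 9.45 pos [ 0.4898 -0.0267  0.1441] toolx [-0.994  0.111 -0.   ] tooly [0.111 0.994 0.001] z [ 0.     0.001 -1.   ] F [1.4 2.8 1.7] T [ 0.69 -0.14  0.05] w 0.0111 q [-0.36  0.07  0.34  1.91 -0.03  1.16  1.45]
dist 0.0081 world d [ 0.0002 -0.001  -0.0081] rot [0.08 0.   0.14] cur az 83.64
[0.0, 0.0, 0.0, -0.0001, -0.0002, 0.0016, 1]
[0.0, 0.0, 0.0, -0.0001, -0.0002, 0.0016, 1]
[0.0, 0.0, 0.0, -0.0001, -0.0002, 0.0016, 1]
[0.0, 0.0, 0.0, -0.0001, -0.0002, 0.0016, 1]
[0.0, 0.0, 0.0, -0.0001, -0.0002, 0.0016, 1]
```

Emit:
send_rows --pt "0 0 0 0 0.0003 0.002 1" --pt "0 0 0 0 0.0003 0.002 1" --pt "0 0 0 0 0 0.002 1" --pt "0 0 0 0 0 0.002 1" --pt "0 0 0 0 0 0.002 1" --pt "0 0 0 0 0 0.001 1" --pt "0 0 0 0 0 0.001 1" --pt "0 0 0 0 0 0 1" --pt "0 0 0 0 0 0 1" --pt "0 0 0 0 0 0 1"

```text
time: 10.45
ee_pos: [0.4914, -0.0266, 0.1374]
eef_rot: [0.056, 0.998, 0.002, 0.002]
ft_force: [0.2, 1.2, 4.4]
width: 0.0114
```

```bash
python3 - <<'E'
from h import *
pr()
E
```

```text
t 10.45 pos [ 0.4914 -0.0266  0.1374] toolx [-0.994  0.112 -0.004] tooly [0.112 0.994 0.004] z [ 0.005  0.003 -1.   ] F [0.2 1.2 4.4] T [0.46 0.3  0.01] w 0.0114 q [-0.36  0.08  0.34  1.91 -0.03  1.15  1.45]
```

Emit:
send_rows --pt "0 0 0 0.0005 0 0.003 1" --pt "0 0 0 0.0005 0 0.003 1" --pt "0.1 0.1 0 0 0 0.003 1" --pt "0.1 0.1 0 0 0 0.003 1" --pt "0 0 0 0 0 0.003 1" --pt "0 0 0 0 0 0.003 1" --pt "0 0 0 0 0 0.003 1" --pt "0 0 0 0 0 0.003 1" --pt "0 0 0 0 0 0.003 1" --pt "0 0 0 0 0 0.003 1"

```text
time: 11.45
ee_pos: [0.4916, -0.0265, 0.1361]
eef_rot: [0.058, 0.998, 0.006, 0.003]
ft_force: [-18.0, 1.8, 38.7]
width: 0.0113
```

```bash
python3 - <<'E'
from h import *
pr()
E
```

```text
t 11.45 pos [ 0.4916 -0.0265  0.1361] toolx [-0.993  0.115 -0.006] tooly [0.115 0.993 0.012] z [ 0.007  0.012 -1.   ] F [-18.    1.8  38.7] T [0.41 4.03 0.08] w 0.0113 q [-0.36  0.08  0.35  1.92 -0.04  1.14  1.46]
```

Fully seated (z 0.136). The push was firmer than it needs to be, so I ease to about 1 mm per row and try the clockwise turn.

Emit:
send_rows --pt "-0.2 0.1 0 0 0 0.001 1" --pt "-0.2 0.1 3 0 -0.0001 0.001 1" --pt "0 0 3 0 -0.0001 0.001 1" --pt "0 0 3 0 -0.0001 0.001 1" --pt "0 0 3 0 -0.0001 0.001 1" --pt "0 0 3 0 -0.0001 0.001 1" --pt "0 0 3 0 -0.0001 0.001 1" --pt "0 0 3 0 -0.0001 0.001 1" --pt "0 0 3 0 -0.0001 0.001 1" --pt "0 0 3 0 -0.0001 0.001 1"

```text
time: 12.45
ee_pos: [0.4939, -0.0269, 0.1364]
eef_rot: [0.296, 0.955, 0.012, 0.002]
ft_force: [-5.4, 1.7, 15.6]
width: 0.0113
```

```bash
python3 - <<'E'
from h import *
pr();plan([.49,-.0277,.136],83.5,1,1)
E
```

```text
t 12.45 pos [ 0.4939 -0.0269  0.1364] toolx [-0.825  0.565  0.003] tooly [0.565 0.825 0.025] z [ 0.012  0.022 -1.   ] F [-5.4  1.7 15.6] T [0.19 1.36 0.32] w 0.0113 q [-0.37  0.08  0.37  1.92 -0.06  1.14  0.99]
dist 0.004 world d [-0.0039 -0.0008 -0.0004] rot [  1.45   0.2  -27.89] cur az 55.6
[1.4, 0.2, -27.9, 0.0028, -0.0029, 0.0003, 1]
```

The tool has turned 28° with little torque, so I check whether the latch followed.

```bash
python3 - <<'E'
from h import *
im,d=camera("scene"); a=cv2.resize(im[150:250,230:400],None,fx=4,fy=4,interpolation=cv2.INTER_CUBIC)
cv2.imwrite("pics/s3.png",a); pr()
E
```

```text
t 12.5 pos [ 0.494  -0.027   0.1364] toolx [-0.823  0.568  0.003] tooly [0.568 0.823 0.025] z [ 0.012  0.022 -1.   ] F [-4.9  1.  14.9] T [0.13 1.34 0.23] w 0.0115 q [-0.37  0.08  0.37  1.92 -0.06  1.14  0.99]
```

View pics/s3.png

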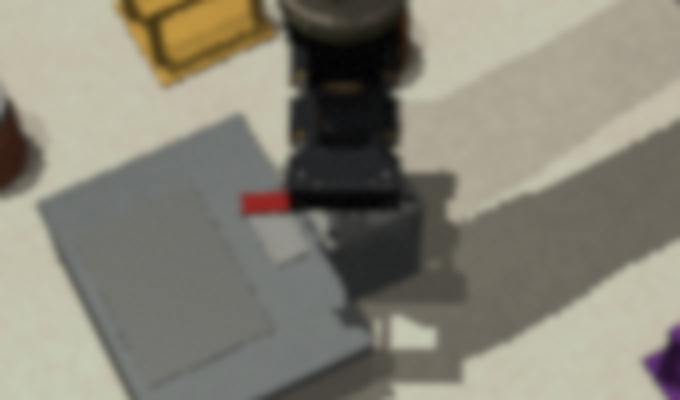

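The red tongue has turned about 28° (crop (265,203)), so the red key fits. I continue clockwise, correcting tilt and offset.

Emit:
send_rows --pt "0.4 0.1 3 0.001 -0.0006 0.001 1" --pt "0.3 0 5 0.001 -0.0008 0.001 1" --pt "0.2 0 5 0 -0.0001 0.001 1" --pt "0.1 0 5 0 -0.0001 0.001 1" --pt "0.1 0 5 0 -0.0001 0.001 1" --pt "0 0 5 0 -0.0001 0.001 1" --pt "0 0 5 0 -0.0001 0.001 1" --pt "0 0 5 0 -0.0001 0.001 1" --pt "0 0 5 0 -0.0001 0.001 1" --pt "0 0 5 0 -0.0001 0.001 1"

```text
time: 13.5
ee_pos: [0.4949, -0.031, 0.1365]
eef_rot: [0.672, 0.741, 0.005, 0.001]
ft_force: [-5.4, 0.2, 16.3]
width: 0.0115
```

```bash
python3 - <<'E'
from h import *
pr();plan([.4888,-.0285,.136],-6.5,1,1)
E
```

```text
t 13.5 pos [ 0.4949 -0.031   0.1365] toolx [-0.098  0.995  0.005] tooly [0.995 0.098 0.008] z [ 0.007  0.006 -1.   ] F [-5.4  0.2 16.3] T [-0.17  1.64  0.26] w 0.0115 q [-0.42  0.09  0.41  1.91 -0.05  1.14  0.11]
dist 0.0066 world d [-0.0061  0.0025 -0.0005] rot [ 0.42 -0.35 12.1 ] cur az 5.6
[0.4, -0.3, 12.1, 0.0031, -0.0058, 0.0004, 1]
```

Emit:
send_rows --pt "0.1 -0.1 3 0 -0.001 0.001 1" --pt "0.1 -0.1 3 0 -0.001 0.001 1" --pt "0.1 -0.1 3 0 -0.001 0.001 1" --pt "0.1 -0.1 3 0 -0.001 0.001 1" --pt "0 0 3 0 -0.0005 0.001 1" --pt "0 0 3 0 0 0.001 1" --pt "0 0 3 0 0 0.001 1" --pt "0 0 3 0 0 0.001 1" --pt "0 0 3 0 0 0.001 1" --pt "0 0 3 0 0 0.001 1"

```text
time: 14.5
ee_pos: [0.493, -0.0333, 0.1364]
eef_rot: [0.846, 0.534, 0.002, 0.003]
ft_force: [-7.1, -3.9, 17.4]
width: 0.0119
```

```bash
python3 - <<'E'
from h import *
pr();plan([.4888,-.0285,.136],-6.5,1,1)
P=camera_params("wrist");
im,d=camera("wrist"); cv2.imwrite("pics/w6.png",im); np.savez("w6.npz",d=d,K=P["camera_matrix"],T=P["world_from_camera"])
im,d=camera("scene"); a=cv2.resize(im[150:250,230:400],None,fx=4,fy=4,interpolation=cv2.INTER_CUBIC)
cv2.imwrite("pics/s4.png",a); pr()
E
```

```text
t 14.5 pos [ 0.493  -0.0333  0.1364] toolx [0.43  0.903 0.001] tooly [ 0.903 -0.43   0.007] z [ 0.007 -0.002 -1.   ] F [-7.1 -3.9 17.4] T [-0.89  1.87  0.83] w 0.0119 q [-0.44  0.08  0.44  1.92 -0.04  1.14 -0.43]
dist 0.0064 world d [-0.0042  0.0048 -0.0004] rot [  0.41   0.   -18.99] cur az -25.49
[0.4, 0.0, -19.0, 0.0025, -0.0059, 0.0004, 1]
t 14.6 pos [ 0.493  -0.0336  0.1364] toolx [0.431 0.903 0.001] tooly [ 0.903 -0.431  0.007] z [ 0.007 -0.002 -1.   ] F [-7.1 -1.4 16.7] T [-0.08  1.68  0.87] w 0.0126 q [-0.44  0.08  0.44  1.92 -0.04  1.14 -0.43]
```

View pics/s4.png

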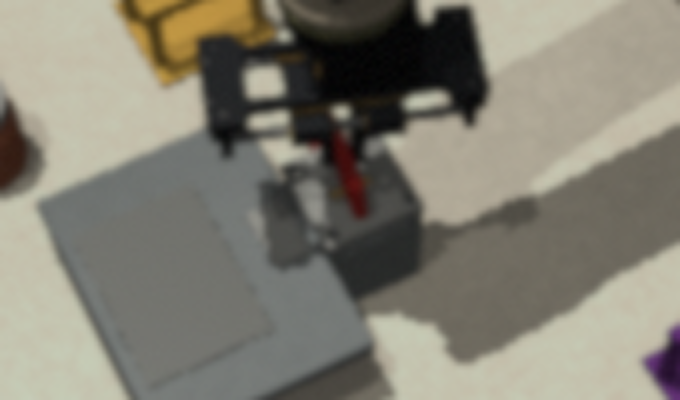

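View pics/w6.png

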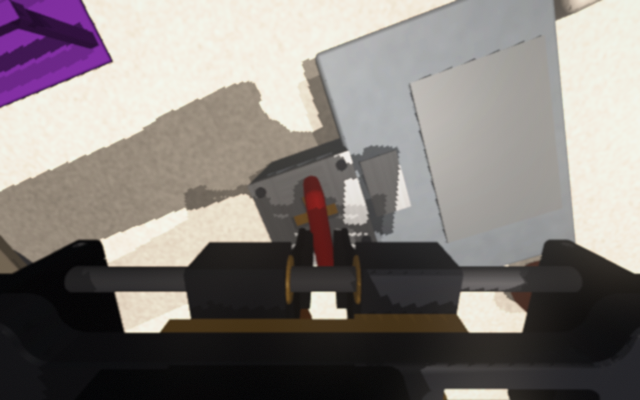

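The latch went past the quarter turn and I over-rotated the fingers (heading −25°, pads skewed on the bow at (318,225)). I turn back to the open alignment at −6.5°, after measuring the key's offset in the grip.

```bash
cat >> h.py <<'E'
def keyoff(imf,npz,col="r",zc=None):
    f=np.load(npz);d=f["d"]; K=f["K"];T=f["T"]; im=cv2.imread(imf).astype(int)
    if col=="r": m=(im[...,2]>60)&(im[...,1]<50)&(im[...,0]<50)
    else: m=(im[...,0]>60)&(im[...,2]<50)
    m[:150]=0; m[290:]=0; m[:,:290]=0; m[:,350:]=0
    v,u=np.nonzero(m); z=d[v,u]; w=(T@np.stack([(u-K[0,2])/K[0,0]*z,(v-K[1,2])/K[1,1]*z,z,np.ones_like(z)]))[:3]
    s=(w[2]>zc-.02)&(w[2]<zc+.035)&(z>0); w=w[:,s]; n=len(w[0])
    top=w[:,w[2]>np.percentile(w[2],80)-.004][:2]; c=top.mean(1); ev=np.linalg.svd(top-c[:,None],full_matrices=False)[0][:,0]
    print("n",n,"ztop",np.percentile(w[2],[50,90,98]).round(4),"axis deg",np.degrees(np.arctan2(ev[1],ev[0])).round(1))
    st=read_state(); mm=R.from_quat(st["eef_rot"]).as_matrix(); far=mm[:2,0]; 
    if ev@far<0: ev=-ev
    pj=ev@w[:2]; e=np.percentile(pj,99); 
    nv=np.array([-ev[1],ev[0]]); perp=np.median(nv@top)
    cen=ev*(e-.035)+nv*perp; print("bow centre est",cen.round(4),"rel TCP (tool x,y)",(mm[:2,:2].T@(cen-np.array(st["ee_pos"])[:2])).round(4))
    print("end face rel",round(float(e-ev@np.array(st['ee_pos'])[:2]),4))
E
python3 - <<'E'
from h import *
keyoff("pics/w6.png","w6.npz","r",.135)
plan([.4888,-.0285,.136],-6.5,4,1)
E
```

```text
n 1609 ztop [0.158  0.1593 0.1599] axis deg -105.9
bow centre est [ 0.4937 -0.0303] rel TCP (tool x,y) [ 0.0033 -0.0008]
end face rel 0.0384
dist 0.0066 world d [-0.0042  0.0051 -0.0004] rot [  0.41   0.02 -19.  ] cur az -25.5
[0.1, 0.0, -4.8, 0.0007, -0.0015, 0.0001, 1]
[0.1, 0.0, -4.8, 0.0008, -0.0014, 0.0001, 1]
[0.1, 0.0, -4.8, 0.0009, -0.0014, 0.0001, 1]
[0.1, 0.0, -4.8, 0.001, -0.0013, 0.0001, 1]
```

Emit:
send_rows --pt "0.1 0 -4 0.0005 -0.0005 0.0005 1" --pt "0.1 0 -4 0.0005 -0.0005 0.0005 1" --pt "0.1 0 -4 0.0005 -0.0005 0.0005 1" --pt "0.1 0 -4 0 -0.0005 0.0005 1" --pt "0 0 -3 0 0 0.0005 1" --pt "0 0 0 0 0 0.0003 1" --pt "0 0 0 0 0 0.0003 1" --pt "0 0 0 0 0 0.0003 1" --pt "0 0 0 0 0 0.0003 1" --pt "0 0 0 0 0 0.0003 1"

```text
time: 15.6
ee_pos: [0.4927, -0.0334, 0.1366]
eef_rot: [0.742, 0.671, 0.001, 0.001]
ft_force: [-2.0, 1.9, 8.5]
width: 0.0113
```

```bash
python3 - <<'E'
from h import *
pr();plan([.491,-.0300,.136],-6.5,1,1)
P=camera_params("wrist");
im,d=camera("wrist"); cv2.imwrite("pics/w7.png",im); np.savez("w7.npz",d=d,K=P["camera_matrix"],T=P["world_from_camera"])
keyoff("pics/w7.png","w7.npz","r",.135)
E
```

```text
t 15.6 pos [ 0.4927 -0.0334  0.1366] toolx [ 0.1    0.995 -0.001] tooly [ 0.995 -0.1    0.003] z [ 0.003 -0.001 -1.   ] F [-2.   1.9  8.5] T [ 0.36  0.74 -0.05] w 0.0113 q [-0.43  0.09  0.42  1.91 -0.04  1.15 -0.09]
dist 0.0039 world d [-0.0017  0.0034 -0.0006] rot [0.16 0.03 0.78] cur az -5.72
[0.2, 0.0, 0.8, 0.0032, -0.002, 0.0006, 1]
n 1686 ztop [0.158  0.1594 0.1601] axis deg 86.0
bow centre est [ 0.4927 -0.0299] rel TCP (tool x,y) [ 0.0035 -0.0004]
end face rel 0.0385
```

View pics/w7.png

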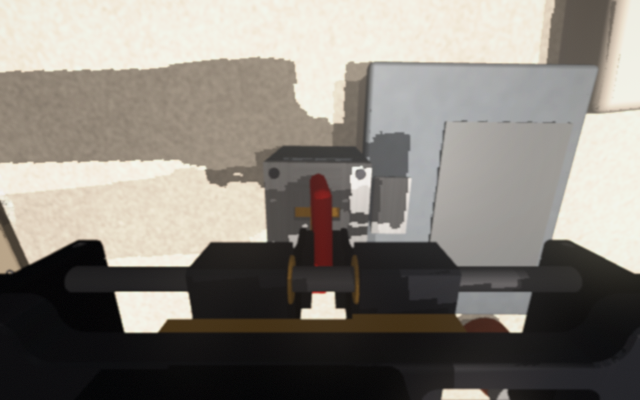

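The key is square to the lock in the open position (318,225). I now pull it straight up.

Emit:
send_rows --pt "0 0 0.5 0 -0.0005 -0.002 1" --pt "0 0 0.3 0 0 -0.004 1" --pt "0 0 0 0 0 -0.006 1" --pt "0 0 0 0 0 -0.006 1" --pt "0 0 0 0 0 -0.006 1" --pt "0 0 0 0 0 -0.006 1" --pt "0 0 0 0 0 -0.006 1" --pt "0 0 0 0 0 -0.006 1" --pt "0 0 0 0 0 -0.006 1" --pt "0 0 0 0 0 -0.006 1"

```text
time: 16.65
ee_pos: [0.4909, -0.0345, 0.1929]
eef_rot: [0.747, 0.665, -0.001, 0.001]
ft_force: [0.3, 1.1, -1.6]
width: 0.0113
```

```bash
python3 - <<'E'
from h import *
pr()
E
```

```text
t 16.65 pos [ 0.4909 -0.0345  0.1929] toolx [ 0.115  0.993 -0.003] tooly [ 0.993 -0.115  0.   ] z [-0.    -0.003 -1.   ] F [ 0.3  1.1 -1.6] T [ 0.02 -0.    0.01] w 0.0113 q [-0.43  0.03  0.42  1.84 -0.01  1.27 -0.12]
```

The key is out with no snag. I lift further and check the latch before moving on.

Emit:
send_rows --pt "0 0 0 0 0 -0.015 1" --pt "0 0 0 0 0 -0.02 1" --pt "0 0 0 -0.02 -0.004 -0.01 1" --pt "0 0 0 -0.03 -0.006 0 1" --pt "0 0 0 -0.035 -0.006 0 1" --pt "0 0 0 -0.035 -0.006 0 1" --pt "0 0 0 -0.035 -0.006 0 1" --pt "0 0 0 -0.035 -0.006 0 1" --pt "0 0 0 -0.035 -0.006 0 1" --pt "0 0 0 -0.025 -0.006 0 1"

```text
time: 17.65
ee_pos: [0.4139, -0.283, 0.245]
eef_rot: [0.744, 0.668, -0.001, 0.001]
ft_force: [-0.0, 0.9, -1.3]
width: 0.0113
```

```bash
python3 - <<'E'
from h import *
pr()
im,d=camera("scene"); a=cv2.resize(im[120:250,230:400],None,fx=4,fy=4,interpolation=cv2.INTER_CUBIC)
cv2.imwrite("pics/s5.png",a); 
P=camera_params("wrist");
im,d=camera("wrist"); cv2.imwrite("pics/w8.png",im); np.savez("w8.npz",d=d,K=P["camera_matrix"],T=P["world_from_camera"])
pr(); plan([.471,-.2945,.225],-5.3,3,1)
E
```

```text
t 17.65 pos [ 0.4139 -0.283   0.245 ] toolx [ 0.106  0.994 -0.003] tooly [ 0.994 -0.106 -0.   ] z [-0.    -0.003 -1.   ] F [-0.   0.9 -1.3] T [-0.11 -0.02 -0.  ] w 0.0113 q [-0.18  0.01  0.7   1.75 -0.01  1.38  0.42]
t 17.75 pos [ 0.4129 -0.2846  0.2451] toolx [ 0.111  0.994 -0.003] tooly [ 0.994 -0.111 -0.   ] z [-0.001 -0.003 -1.   ] F [ 0.1  0.3 -1.1] T [-0.07  0.07 -0.01] w 0.0115 q [-0.18  0.01  0.7   1.75 -0.01  1.38  0.42]
dist 0.0622 world d [ 0.0581 -0.0099 -0.0201] rot [-0.02  0.2  -1.07] cur az -6.37
[-0.0, 0.1, -0.4, -0.0011, 0.0196, 0.0067, 1]
[-0.0, 0.1, -0.4, -0.0012, 0.0196, 0.0067, 1]
[-0.0, 0.1, -0.4, -0.0014, 0.0196, 0.0067, 1]
```

View pics/s5.png

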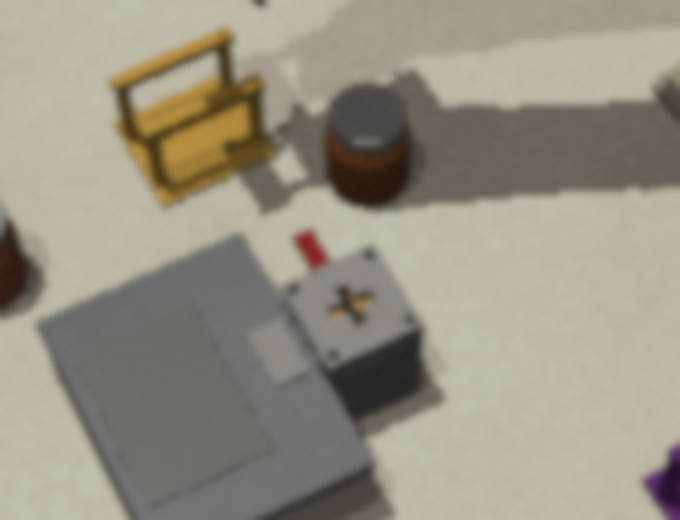

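View pics/w8.png

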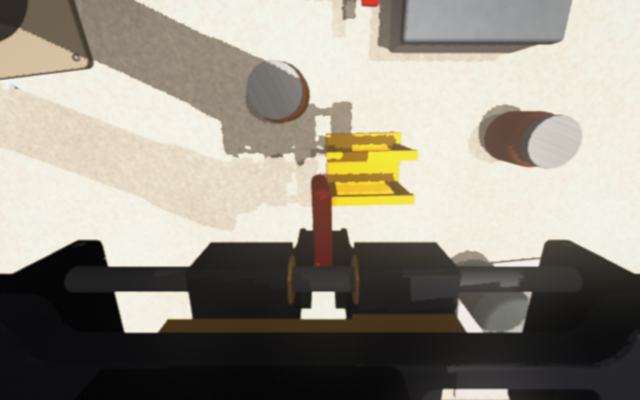

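The latch tongue points along −y (crop (310,247)) and the holder is empty. I move over the holder.

Emit:
send_rows --pt "0 0.05 -0.3 -0.001 0.02 0.006 1" --pt "0 0.05 -0.4 -0.001 0.02 0.006 1" --pt "0 0.05 -0.4 -0.0015 0.019 0.006 1" --pt "0 0 0 0 0 0.002 1" --pt "0 0 0 0 0 0 1" --pt "0 0 0 0 0 0 1" --pt "0 0 0 0 0 0 1" --pt "0 0 0 0 0 0 1" --pt "0 0 0 0 0 0 1" --pt "0 0 0 0 0 0 1"

```text
time: 18.75
ee_pos: [0.4717, -0.2922, 0.227]
eef_rot: [0.739, 0.674, 0.001, -0.001]
ft_force: [0.5, -0.4, -0.9]
width: 0.0113
```

```bash
python3 - <<'E'
from h import *
pr()
P=camera_params("wrist");
im,d=camera("wrist"); cv2.imwrite("pics/w9.png",im); np.savez("w9.npz",d=d,K=P["camera_matrix"],T=P["world_from_camera"])
keyoff("pics/w9.png","w9.npz","r",.225)
K=P["camera_matrix"];T=P["world_from_camera"]; m=(im[...,2]>120)&(im[...,1]>90)&(im[...,0]<60); m[245:]=0
v,u=np.nonzero(m);z=d[v,u];w=(T@np.stack([(u-K[0,2])/K[0,0]*z,(v-K[1,2])/K[1,1]*z,z,np.ones_like(z)]))[:3]
s=(w[2]>.081)&(w[2]<.089);print(s.sum(),cv2.minAreaRect((w[:2,s].T*1000).astype(np.float32)))
plan([.471,-.2945,.112],-5.3,10,1)
E
```

```text
t 18.75 pos [ 0.4717 -0.2922  0.227 ] toolx [0.092 0.996 0.003] tooly [ 0.996 -0.092  0.   ] z [ 0.001  0.003 -1.   ] F [ 0.5 -0.4 -0.9] T [-0.14  0.07  0.02] w 0.0113 q [-0.15  0.19  0.72  1.65 -0.13  1.35  0.49]
n 839 ztop [0.2487 0.2499 0.2525] axis deg 88.4
bow centre est [ 0.4717 -0.2896] rel TCP (tool x,y) [ 0.0026 -0.0003]
end face rel 0.0376
1494 ((470.4686584472656, -290.7600402832031), (66.7065200805664, 106.83707427978516), 85.02751922607422)
dist 0.115 world d [-0.0007 -0.0023 -0.1149] rot [ 0.02 -0.17  0.03] cur az -5.27
[0.0, -0.0, 0.0, -0.0003, -0.0, 0.0115, 1]
[0.0, -0.0, 0.0, -0.0003, -0.0, 0.0115, 1]
[0.0, -0.0, 0.0, -0.0003, -0.0, 0.0115, 1]
[0.0, -0.0, 0.0, -0.0003, -0.0, 0.0115, 1]
[0.0, -0.0, 0.0, -0.0003, -0.0, 0.0115, 1]
[0.0, -0.0, 0.0, -0.0002, -0.0, 0.0115, 1]
[0.0, -0.0, 0.0, -0.0002, -0.0, 0.0115, 1]
[0.0, -0.0, 0.0, -0.0002, -0.0, 0.0115, 1]
[0.0, -0.0, 0.0, -0.0002, -0.0, 0.0115, 1]
[0.0, -0.0, 0.0, -0.0002, -0.0, 0.0115, 1]
```

View pics/w9.png

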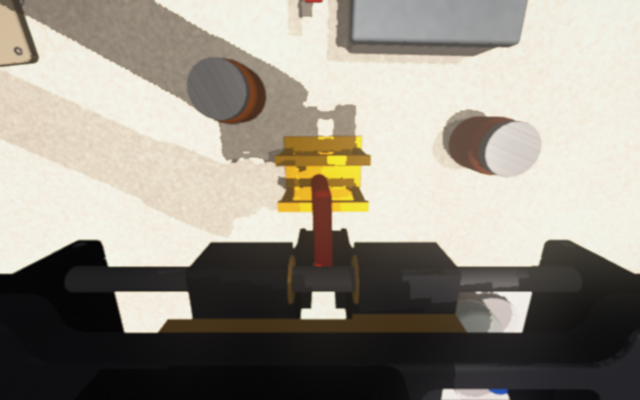

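The key is centred over the holder gap (322,200), within 1 mm. I lower it.

Emit:
send_rows --pt "0 0 0 -0.0005 0 0.011 1" --pt "0 0 0 -0.0005 0 0.011 1" --pt "0 0 0 0 0 0.011 1" --pt "0 0 0 0 0 0.011 1" --pt "0 0 0 0 0 0.011 1" --pt "0 0 0 0 0 0.011 1" --pt "0 0 0 0 0 0.011 1" --pt "0 0 0 0 0 0.011 1" --pt "0 0 0 0 0 0.011 1" --pt "0 0 0 0 0 0.003 1"

```text
time: 19.8
ee_pos: [0.4706, -0.2925, 0.1144]
eef_rot: [0.739, 0.674, 0.001, -0.002]
ft_force: [-0.6, 0.2, -1.5]
width: 0.0111
```

```bash
python3 - <<'E'
from h import *
pr()
plan([.471,-.2915,.1125],-5.3,3,1)
E
```

```text
t 19.8 pos [ 0.4706 -0.2925  0.1144] toolx [0.092 0.996 0.003] tooly [ 0.996 -0.092 -0.002] z [-0.002  0.004 -1.   ] F [-0.6  0.2 -1.5] T [-0.12  0.04 -0.05] w 0.0111 q [-0.11  0.29  0.69  1.79 -0.21  1.13  0.55]
dist 0.0022 world d [ 0.0004  0.001  -0.0019] rot [-0.12 -0.19  0.02] cur az -5.28
[-0.0, -0.1, 0.0, 0.0003, 0.0001, 0.0006, 1]
[-0.0, -0.1, 0.0, 0.0003, 0.0001, 0.0006, 1]
[-0.0, -0.1, 0.0, 0.0003, 0.0001, 0.0006, 1]
```

Emit:
send_rows --pt "0 0 0 0 0 0.001 1" --pt "0 0 0 0 0 0.001 1" --pt "0 0 0 0 0 0.001 1" --pt "0 0 0 0 0 0.0005 1" --pt "0 0 0 0 0 0 0.4" --pt "0 0 0 0 0 0 0.4" --pt "0 0 0 0 0 0 0.4" --pt "0 0 0 0 0 0 0" --pt "0 0 0 0 0 0 0" --pt "0 0 0 0 0 0 0"

```text
time: 20.8
ee_pos: [0.472, -0.2933, 0.1125]
eef_rot: [0.739, 0.674, 0.001, -0.0]
ft_force: [0.8, -0.3, -0.4]
width: 0.0404
```

```bash
python3 - <<'E'
from h import *
pr()
im,d=camera("wrist"); cv2.imwrite("pics/w10.png",im)
E
```

```text
t 20.8 pos [ 0.472  -0.2933  0.1125] toolx [0.092 0.996 0.003] tooly [ 0.996 -0.092  0.002] z [ 0.002  0.002 -1.   ] F [ 0.8 -0.3 -0.4] T [-0.1   0.04 -0.03] w 0.0404 q [-0.11  0.29  0.69  1.8  -0.21  1.13  0.56]
```

View pics/w10.png

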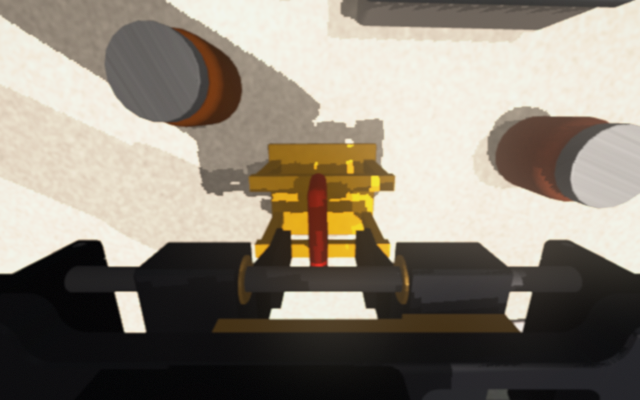

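The released red key stands upright across both yellow bars (318,215). I back off straight up, then aside to clear the view.

Emit:
send_rows --pt "0 0 0 0 0 -0.01 0" --pt "0 0 0 0 0 -0.015 0" --pt "0 0 0 0 0 -0.02 0" --pt "0 0 0 0 0 -0.025 0" --pt "0 0 0 0 0 -0.03 0" --pt "0 0 0 0 0 -0.03 0" --pt "0 0 0 -0.02 -0.02 -0.02 0" --pt "0 0 0 -0.03 -0.02 -0.01 0" --pt "0 0 0 -0.03 -0.02 0 0" --pt "0 0 0 0 0 0 0"

```text
time: 21.85
ee_pos: [0.4021, -0.3712, 0.2911]
eef_rot: [0.739, 0.674, 0.003, 0.004]
ft_force: [-1.0, -0.0, 0.2]
width: 0.044
```

```bash
python3 - <<'E'
from h import *
pr()
P=camera_params("wrist")
im,d=camera("wrist"); cv2.imwrite("pics/w11.png",im)
K=P["camera_matrix"];T=P["world_from_camera"]
Ps=camera_params("scene"); s,ds=camera("scene"); cv2.imwrite("pics/s6.png",cv2.resize(s[120:300,230:420],None,fx=4,fy=3.3,interpolation=cv2.INTER_CUBIC))
# tongue angle from scene, on plane ~0.112
m=(s[...,2]>90)&(s[...,1]<60)&(s[...,0]<60); m[:165]=0;m[215:]=0;m[:,:290]=0;m[:,:]&=True; m[:,330:]=0
v,u=np.nonzero(m); print(len(u), u.min() if len(u) else 0,u.max() if len(u) else 0,v.min(),v.max())
if len(u):
  w=np.array([ray(Ps,a,b,.1) for a,b in zip(u,v)]); print("tongue pts mean",w.mean(0).round(4)); c=w.mean(0)[:2]-[.490,-.028]; print("dir",np.degrees(np.arctan2(c[1],c[0])))
m=(im[...,2]>100)&(im[...,1]<60)&(im[...,0]<60); m[245:]=0; v,u=np.nonzero(m);z=d[v,u];w=(T@np.stack([(u-K[0,2])/K[0,0]*z,(v-K[1,2])/K[1,1]*z,z,np.ones_like(z)]))[:3]
k=(w[1]<-.2)&(z>0); print("key z",np.percentile(w[2,k],[5,50,95,99]).round(4)); t=w[:,k]; t=t[:,t[2]>.12]; print(t.mean(1).round(4),cv2.minAreaRect((t[:2].T*1000).astype(np.float32)))
E
```

```text
t 21.85 pos [ 0.4021 -0.3712  0.2911] toolx [ 0.092  0.996 -0.001] tooly [ 0.996 -0.092  0.01 ] z [ 0.009 -0.002 -1.   ] F [-1.  -0.   0.2] T [-0.1   0.09 -0.  ] w 0.044 q [-0.05  0.13  0.8   1.57 -0.1   1.47  0.66]
21 305 310 179 185
tongue pts mean [ 0.4823 -0.0911  0.1   ]
dir -96.9268793969683Traceback (most recent call last):
  File "<stdin>", line 13, in <module>
    return _quantile_unchecked(
        a, q, axis, out, overwrite_input, method, keepdims, weights)
    return _ureduce(a,
                    func=_quantile_ureduce_func,
    ...<5 lines>...
                    overwrite_input=overwrite_input,
                    method=method)
    r = func(a, **kwargs)
    result = _quantile(arr,
                       quantiles=q,
    ...<2 lines>...
                       out=out,
                       weights=wgt)
    slices_having_nans = np.isnan(arr[-1, ...])
                                  ~~~^^^^^^^^^
IndexError: index -1 is out of bounds for axis 0 with size 0
```

View pics/s6.png

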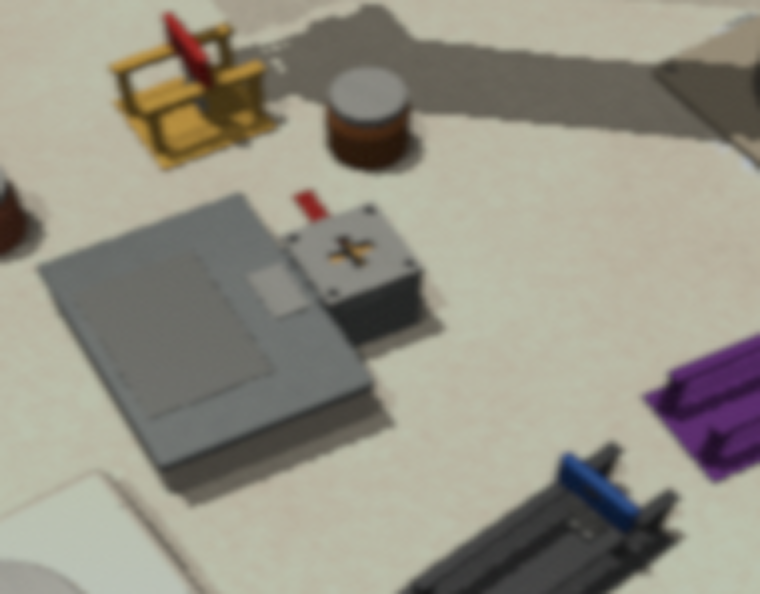

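View pics/w11.png

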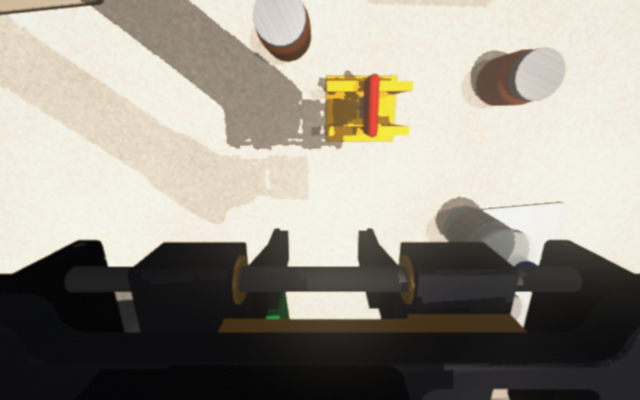

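The tongue points along −96.9° against −96.5° expected. Red hangs on the yellow holder (372,105), blue hangs on the dark rail, and the gripper is clear of everything. I hand in the job.

```bash
python3 - <<'E'
from h import *
pr(); print(close_job())
E
```

```text
t 21.95 pos [ 0.4056 -0.3674  0.2903] toolx [0.086 0.996 0.   ] tooly [ 0.996 -0.086  0.01 ] z [ 0.01 -0.   -1.  ] F [-0.1 -0.1 -0.4] T [-0.09  0.06 -0.03] w 0.0439 q [-0.05  0.13  0.79  1.57 -0.1   1.47  0.66]
the job is handed in; nothing more can be done
None
```

The red key was the first one I tried and it fits. It turned the latch a full quarter turn open, and I pulled it out and hung it on the yellow holder. The blue key was never touched and still hangs on the dark rail. The job was handed in at about 22 s.

**Last checks:**
- The latch tongue measured −96.9°, against −96.5° expected for fully open.
- The red key is seen upright across both yellow bars, and the blue key is seen on the dark rail.
- The gripper is clear of everything. The jars and the bottle look untouched, but I did not measure their positions.

**What went less than perfectly:**
- The first push into the lock peaked at about 39 N down plus 18 N sideways at the wrist. I then eased it to about 15 N.
- I turned the fingers about 19° too far at the open stop, which skewed the pads on the bow until I turned them back.
- The key slid about 2 mm in the grip.
- My final numeric check of the hung key's height failed because the colour mask came back empty, so that placing is confirmed only by two pictures.

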